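Fish the wooden spatula out of the dish rack

ROBOT

A 6-joint arm with a two-finger parallel gripper is mounted at the origin on the work surface. World frame = base frame: x ahead of the robot, y to its left, z up, the work surface at z = 0. Lengths are in m, angles in degrees, forces in N, time in s.
With the tool pointing down it reaches from about 0.4 to 0.825 m from the base axis. Payload 7 kg.
Tool frame: the origin (TCP) lies midway between the tips of the shut fingers; the grasp point (between the pads) lies 19 mm behind it; z points along the fingers, y is the line along which they close (so a half turn about z gives the same grasp; the last joint's range is limited). The gripper opens to 85 mm and grips with 20 to 120 N. Pads are 22 mm wide; open, the fingers measure 114 mm over their backs; the gripper's body (76 mm by 85 mm) begins 54 mm behind the grasp point. The pads swing forward as they close: fully open they stand 13 mm farther back than shut.
Start: joints at [93.398, 20.546, 0.682, 0, -70.136, -16.507], TCP at [0.153, 0.657, 0.193] pointing down, gripper open.
Joint ranges: [-176.03, 176.03], [-82.01, 121.73], [-58.28, 71.71], [-173.87, 95.51], [-174.79, -0.11], [-173.66, 173.66]. Speed limits (degrees/s): [136.94, 136.94, 172.46, 180, 180, 180].

INTERFACE

Orientations are given as a 3x3 rotation matrix whose columns are the frame's x, y, z axes.
In Python, from bench import env gives the robot as it stands. The module is installed in compiled form; this text tells all that it offers.
- The arm moves only by the shell command python3 -m crank 'ROWS' [FORCE]. ROWS is a JSON object of lists of equal length, an entry for each row: "linear": the shift along the tool's x, y, z in mm, a list of three; "delta_rot": the turn, a rotation vector about the tool's x, y, z in rad, a list of three; "hand": the opening in per cent of the stroke, from 0 (shut) to 100 (fully open). A call has 1 to 10 rows; each row shifts and turns the commanded pose from where the row before left it, along the tool's axes as they then stand; what a row does not reach is not made up. A row lasts 1/8 s, in which the tool goes at most 62.5 mm and 10.7 degrees, less where a joint would pass 70% of its speed; a pose out of reach is approached as far as the arm can. A call with a gripper value outside its range is refused whole. The fingers move at their own pace and stop on an object; FORCE is the grip in N (left out, the last holds). Time passes only in rows, so rows that do not move let the fingers close. It gives the time, the measured TCP pose, the force, the opening and the grip force at its end, in the units of the state.
- env.observe(): the state, without advancing time (a new reading comes with each control period).
- env.camera(name): name is "scene" or "top" or "wrist"; returns the picture (400x640x3 uint8, red, green, blue); there is no depth.
- env.get_calibration(name): a dict with "K" (3x3 intrinsics, pixels), "R" (3x3) and "t" (3): a world point X has camera coordinates R X + t. Camera axes: x right, y down, z forward; pixel columns grow to the right and rows downward; lengths in m; the calibration is good to about 2 mm. A picture is of the moment at which its call begins: read the wrist's pose just before it. get_calibration takes no time and is no camera call; for the wrist camera it gives the pose at the moment of the call.
- env.sign_off(): hands the job in; it is judged then, once.
The state is a dict: "time": time; "qpos": joint angles; "joint_velocities": joint speeds; "joint_torque": joint torques, N m; "tcp_pos": TCP position; "tcp_rot": TCP orientation; "force": force on the tool from outside, world axes, zero at the start; "ft_torque": the same for the moment, N m; "grip_width": opening from 0.0 (shut) to 1.0 (fully open); "gripper_force": force on a finger pad.
Only numpy, scipy, OpenCV 4.12 (cv2) and the standard library are available. Lean on these libraries where they do the work, as an engineer would, in place of code of your own. Each camera call takes 0.05 s, during which the arm holds its last target. There are 200 camera calls.

TASK

The wooden spatula has slipped under the two decks of the dish rack and the cutlery caddy is parked across the opening above it. Lift the caddy off and stand it upright on the free counter, clear of the rack, then take the spatula, tilt it and thread it up through the opening one end first without forcing it against the rack, and finish while holding it still in the gripper with its whole length at least 5 cm higher than the decks. Leave the two mugs and the tumbler where they stand.

Things in the scene. Friction and masses are not known exactly. Their poses are not given: they have to be found in the camera images.
- rack: Green dish rack, fixed, 436 long (x) x 194 wide (y) x 80 high; origin: centre of its underside, z up. Top rails (80 high, 8 thick) and low walls along both sides, end panels (inner faces x = +-212), white tray floor 6 high. Two cross ribs, 10 thick and 34 high, at x = +-92 carry the spatula. The +x deck has two rows of plate prongs (x +140 to +206, y = +-45) up to 114 high.
- bay (a point): Centre of the rack's opening at deck-top height (80 above the counter), axes as the rack's. A slatted deck (top 80 high, underside 72) covers each end of the rack, from x = -212 to -115 and from +115 to +212 of its centre; the opening between the decks is 230 long (x) and 178 wide (y).
- spatula_mid (a point): Wooden spatula, 300 long (x), 90 g, lying flat on the ribs, within 5 degrees of the rack's length; each end starts 20 to 50 beneath a deck. Point: mid-length, half-way up the 14 thick handle, z up. Handle 26 wide, x -150 to +68; blade 60 wide, 8 thick (flush with the handle's underside), x +61 to +150, round-ended. Centre of mass within 15 of this point.
- spatula_tip (a point): The far end of the spatula's blade, 150 from its middle along +x.
- spatula_butt (a point): The end of the spatula's handle, 150 from its middle along -x.
- caddy_grip (a point): Middle of the white carrying bar of a blue open-topped cutlery caddy that stands across the rack's top rails. Bar: 14 wide (x), 120 long (y), 18 high, this point 154 above the caddy's underside; free room below it between its posts (y = +-55). Cutlery sticks up to 131 above the underside, only beyond 65 from the middle along y.
- caddy_mid (a point): Middle of the caddy's box, 42.5 above its underside, axes as the caddy's. Box 90 (x) x 230 (y) x 85 high; about 0.3 kg with its cutlery.
- mug_a_mid (a point): White enamel mug on the counter, 84 across, 80 high, point half-way up; a bystander.
- mug_b_mid (a point): Second white enamel mug, the same size, point half-way up; a bystander.
- tumbler_mid (a point): Glass tumbler on the counter, 68 across, 110 high, point half-way up; a bystander.
There are look-alikes about, which are no part of the job. Of the things shaped like the part that bears caddy_grip, the blue one is meant.

How it is judged:
By the outcome, as a careful person would: the job done as asked, in the order asked, and still so for the second after the job is handed in, while the arm keeps its last pose, push and grip.
It also fails if it takes over 64 s, if anything falls off the work surface, if the arm or the gripper's body presses on something with over 40 N, if the wrist force passes 120 N, or if a joint passes its speed limit or range.

## Working session

There is one attempt and no reset: what is moved stays moved. The work goes in short steps, Python scripts to look and compute and a shell command to move; the robot and the scene stay as the last step left them, time stands still between calls to the robot, and variables do not carry over. Pictures are saved under pics/ and viewed, at most 14 in all, crops included, and the job is handed in when it is done.

```bash
mkdir -p pics; python3 - <<'E'
from bench import env
import cv2,numpy as np
np.set_printoptions(precision=4,suppress=True)
for n in("scene","top"):
    im=env.camera(n); cv2.imwrite(f"pics/{n}0.png",im[:,:,::-1]); c=env.get_calibration(n); print(n,c["K"],c["R"],c["t"])
s=env.observe();print(s["time"],s["tcp_pos"],s["tcp_rot"],s["force"],s["grip_width"])
E
```

```text
scene [[406.6372   0.     318.3896]
 [  0.     406.6372 201.2461]
 [  0.       0.       1.    ]] [[-0.8128  0.5825  0.0008]
 [ 0.4565  0.6378 -0.6203]
 [-0.3619 -0.5038 -0.7843]] [ 0.526  -0.0497  1.663 ]
top [[437.7417   0.     325.3678]
 [  0.     437.7417 199.3112]
 [  0.       0.       1.    ]] [[-0.0194 -0.9998  0.003 ]
 [-0.9972  0.0191 -0.0725]
 [ 0.0724 -0.0044 -0.9974]] [-0.1594  0.5345  1.7238]
0.1 [0.153  0.6569 0.1921] [[ 0.9739 -0.227  -0.0002]
 [-0.227  -0.9739 -0.0016]
 [ 0.0002  0.0016 -1.    ]] [-0.6515 -0.3372 -0.3385] 1.0017933385140108
```

View pics/scene0.png

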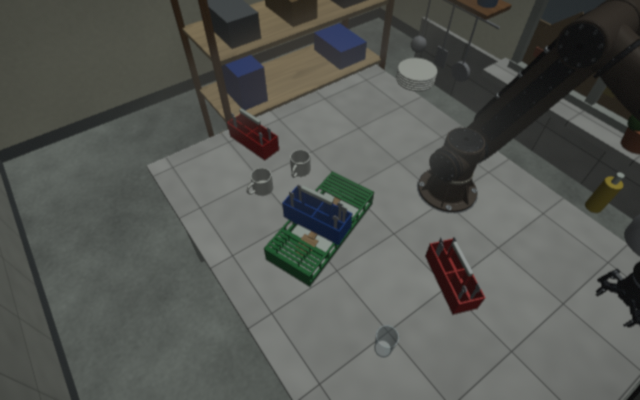

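View pics/top0.png

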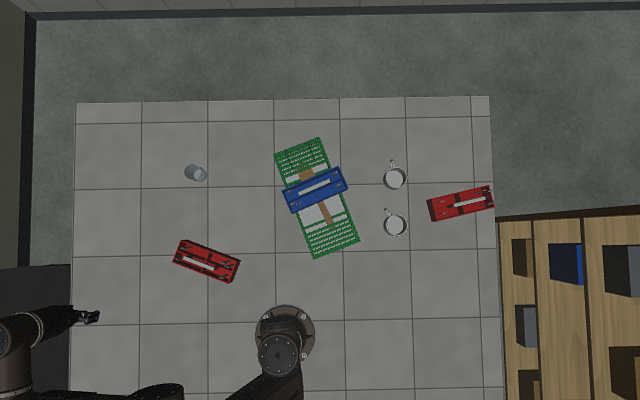

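Candidates: blue caddy at top (315,190); red caddies at top (206,261) and (460,203); blue boxes on the shelf at (565,263). The blue caddy across the rack is the one meant. I'll take a close crop to check, and measure with masks.

```bash
cat > h.py <<'E'
from bench import env
import cv2,numpy as np
np.set_printoptions(precision=4,suppress=True)
def ray(c,px,z):
    K,R,t=(np.array(c[k]) for k in("K","R","t")); t=t.ravel()
    d=R.T@np.linalg.inv(K)@np.c_[np.atleast_2d(px),np.ones(len(np.atleast_2d(px)))].T; o=-R.T@t
    d=d.T; return o+d*((z-o[2])/d[:,2])[:,None]
def proj(c,X):
    p=(np.array(c["K"])@(np.array(c["R"])@np.atleast_2d(X).T+np.array(c["t"]).reshape(3,1))).T
    return p[:,:2]/p[:,2:]
def big(m):
    m=cv2.morphologyEx(m,cv2.MORPH_CLOSE,np.ones((5,5)))
    return max(cv2.findContours(m,cv2.RETR_EXTERNAL,cv2.CHAIN_APPROX_NONE)[0],key=cv2.contourArea)
E
python3 - <<'E'
from h import *
im=cv2.imread("pics/top0.png");c=env.get_calibration("top")
cv2.imwrite("pics/crop.png",cv2.resize(im[125:270,255:425],None,fx=4,fy=4,interpolation=cv2.INTER_CUBIC))
h=cv2.cvtColor(im,cv2.COLOR_BGR2HSV); roi=np.zeros(h.shape[:2],np.uint8); roi[125:270,255:370]=255
g=cv2.inRange(h,(45,80,40),(85,255,255))&roi; b=cv2.inRange(h,(100,100,40),(130,255,255))&roi
for n,m,z in(("rack",g|b,.08),("rackonly",g,.08),("caddy",b,.165)):
    k=cv2.findNonZero(m) if n!="caddy" else big(m)
    if n=="rackonly": k=cv2.findNonZero(m)
    w=ray(c,k.reshape(-1,2).astype(float),z)[:,:2].astype(np.float32)
    (x,y),s,a=cv2.minAreaRect(w*1000);print(n,x,y,s,a)
w=cv2.inRange(h,(0,0,180),(180,40,255))
E
```

```text
rack 538.0782470703125 -139.67153930664062 (434.13385009765625, 243.65467834472656) 20.346162796020508
rackonly 535.9600219726562 -133.89500427246094 (434.1153869628906, 192.9702606201172) 20.324281692504883
caddy 559.6364135742188 -130.3640899658203 (94.1718978881836, 229.4700927734375) 22.456254959106445
```

View pics/crop.png

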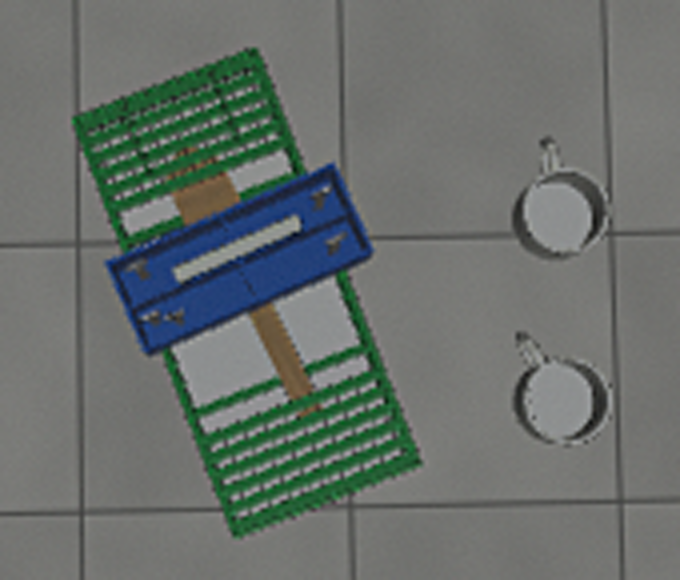

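The crop shows the blue caddy with its white bar at crop (237,248), lying across the rack. The prongs and the blade (205,195) are at the upper, +x end, the handle end is near (310,410), and the mugs are to the right. Next I'll measure the bar and the bystanders.

```bash
cat >> h.py <<'E'
from scipy.spatial.transform import Rotation as Ro
def go(p,yawx=None,tilt=0,obs=None):
    "print tool-frame shift (mm) at present axes and turn left (deg about z) to reach TCP p with tool x at yawx"
    s=obs or env.observe(); R=np.array(s["tcp_rot"])
    print("t",s["time"],"tcp",s["tcp_pos"],"lin mm",R.T@(np.array(p)-s["tcp_pos"])*1000)
    if yawx is not None:
        a=np.radians(yawx); x=np.array([np.cos(a),np.sin(a),0]);z=np.array([0,0,-1.]);G=np.c_[x,np.cross(z,x),z]
        G=G@Ro.from_euler("y",tilt,degrees=True).as_matrix()
        print("rotvec",Ro.from_matrix(R.T@G).as_rotvec())
E
python3 - <<'E'
from h import *
im=cv2.imread("pics/top0.png");c=env.get_calibration("top");h=cv2.cvtColor(im,cv2.COLOR_BGR2HSV)
sub=np.zeros(h.shape[:2],np.uint8);sub[178:200,296:334]=255
m=cv2.inRange(h,(0,0,110),(180,70,255))&sub
k=big(m);w=ray(c,k.reshape(-1,2).astype(float),.243)[:,:2].astype(np.float32)*1000
print("bar",cv2.minAreaRect(w),cv2.boundingRect(k))
print("tumbler,redcaddy,mugs,red2",ray(c,[(195,172),(206,261),(395,178),(395,225),(460,203)],.08))
r=cv2.inRange(h,(0,120,40),(10,255,255)); r[:,300:]=0
print("red",cv2.minAreaRect(ray(c,big(r).reshape(-1,2).astype(float),.085)[:,:2].astype(np.float32)*1000))
go((.555,-.131,.36))
E
```

```text
bar ((559.9181518554688, -130.1224365234375), (12.01546573638916, 116.94258880615234), 22.643571853637695) (298, 179, 32, 16)
tumbler,redcaddy,mugs,red2 [[ 0.6422  0.3315  0.08  ]
 [ 0.3005  0.289   0.08  ]
 [ 0.6042 -0.4397  0.08  ]
 [ 0.4232 -0.4341  0.08  ]
 [ 0.5028 -0.6868  0.08  ]]
red ((298.52447509765625, 290.52880859375), (238.7742462158203, 93.35055541992188), 68.1515884399414)
t 0.1 tcp [0.153  0.6569 0.1921] lin mm [ 570.3375  676.3757 -166.7202]
```

```bash
python3 -m crank '{"linear":[[0,0,-55],[0,0,-55],[0,0,-55],[36,42,0],[36,42,0],[36,42,0],[36,42,0],[36,42,0],[36,42,0],[36,42,0]],"delta_rot":[[0,0,0],[0,0,0],[0,0,0],[0,0,0],[0,0,0],[0,0,0],[0,0,0],[0,0,0],[0,0,0],[0,0,0]],"hand":[100,100,100,100,100,100,100,100,100,100]}' 40
python3 -m crank '{"linear":[[36,42,0],[36,42,0],[36,42,0],[36,42,0],[36,42,0],[36,42,0],[36,42,0],[36,42,0],[30,38,0],[0,0,0]],"delta_rot":[[0,0,0],[0,0,0],[0,0,0],[0,0,0],[0,0,0],[0,0,0],[0,0,0],[0,0,0],[0,0,0],[0,0,0]],"hand":[100,100,100,100,100,100,100,100,100,100]}'
python3 -m crank '{"linear":[[0,0,0],[0,0,0],[0,0,0],[0,0,0],[0,0,0],[0,0,0],[0,0,0]],"delta_rot":[[0,0,0.16],[0,0,0.16],[0,0,0.16],[0,0,0.16],[0,0,0.16],[0,0,0.15],[0,0,0]],"hand":[100,100,100,100,100,100,100]}'
python3 - <<'E'
from h import *
go((.560,-.130,.36),-67.4); c=env.get_calibration("wrist"); im=env.camera("wrist"); cv2.imwrite("pics/w1.png",im[:,:,::-1])
print(proj(c,[[.56,-.13,.243],[.536,-.134,.08]]))
E
```

```text
time: 1.35
tcp_pos: [0.3322, 0.312, 0.3579]
tcp_rot: [[0.974, -0.226, -0.0], [-0.226, -0.974, 0.0], [-0.0, 0.0, -1.0]]
force: [0.8, 0.1, 0.5]
grip_width: 0.997
gripper_force: 0.0
time: 2.6
tcp_pos: [0.5572, -0.1251, 0.3561]
tcp_rot: [[0.973, -0.231, -0.003], [-0.231, -0.973, -0.0], [-0.003, 0.001, -1.0]]
force: [-0.9, -0.0, -0.5]
grip_width: 0.997
gripper_force: 0.0
time: 3.48
tcp_pos: [0.5564, -0.1218, 0.358]
tcp_rot: [[0.384, -0.923, -0.0], [-0.923, -0.384, 0.0], [-0.0, -0.0, -1.0]]
force: [0.2, 0.5, -0.5]
grip_width: 0.999
gripper_force: 0.0
t 3.475 tcp [ 0.5564 -0.1218  0.358 ] lin mm [ 8.9605 -0.1476 -1.9942]
rotvec [-0.      0.0002 -0.0007]
[[320.8049 177.4675]
 [335.4329 162.1548]]
```

View pics/w1.png

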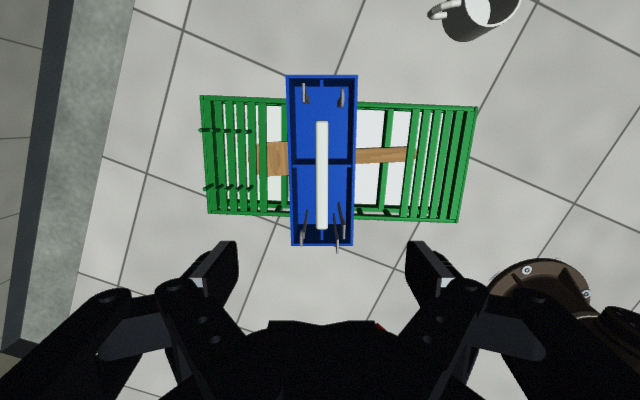

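The wrist view shows the white bar centred at (321,175), about 3 px from the prediction. I'll descend and grip.

```bash
python3 -m crank '{"linear":[[9,0,40],[0,0,40],[0,0,35],[0,0,28],[0,0,0],[0,0,0],[0,0,0],[0,0,0],[0,0,0],[0,0,0]],"delta_rot":[[0,0,0],[0,0,0],[0,0,0],[0,0,0],[0,0,0],[0,0,0],[0,0,0],[0,0,0],[0,0,0],[0,0,0]],"hand":[100,100,100,100,100,0,0,0,0,0]}' 50
python3 -m crank '{"linear":[[0,0,0],[0,0,0],[0,0,-10],[0,0,-20],[0,0,-30],[0,0,0]],"delta_rot":[[0,0,0],[0,0,0],[0,0,0],[0,0,0],[0,0,0],[0,0,0]],"hand":[0,0,0,0,0,0]}'
python3 - <<'E'
from h import *
go((.51,.17,.275),-67.4)
E
```

```text
time: 4.78
tcp_pos: [0.5602, -0.1308, 0.2152]
tcp_rot: [[0.382, -0.924, 0.0], [-0.924, -0.382, -0.0], [0.0, -0.0, -1.0]]
force: [0.1, -0.4, 0.0]
grip_width: -0.002
gripper_force: 0.0
time: 5.52
tcp_pos: [0.5617, -0.1311, 0.2784]
tcp_rot: [[0.382, -0.924, 0.005], [-0.924, -0.382, -0.0], [0.002, -0.005, -1.0]]
force: [0.1, -0.0, -0.6]
grip_width: 0.003
gripper_force: 0.0
t 5.525 tcp [ 0.5617 -0.1311  0.2784] lin mm [-297.9631  -67.337     2.9738]
rotvec [-0.0046 -0.0024 -0.0022]
```

The gripper shut on nothing, so I'll look.

```bash
python3 - <<'E'
from h import *
c=env.get_calibration("wrist"); im=env.camera("wrist"); s=env.camera("scene")
cs=env.get_calibration("scene")
a=cv2.resize(im[60:340,120:520],(800,560))[:,:,::-1]
b=cv2.resize(s[150:290,230:400],None,fx=3.3,fy=3.3,interpolation=cv2.INTER_CUBIC)[:,:,::-1]
cv2.imwrite("pics/m.png",np.hstack([cv2.resize(a,(420,294)),cv2.resize(b,(357,294))]))
print(proj(cs,[[.56,-.13,.234]]),proj(c,[[.56,-.13,.234],[.56,-.13,.217]]))
E
```

```text
[[316.9728 194.5348]] [[322.4051 205.7348]
 [322.4292 200.3964]]
```

View pics/m.png

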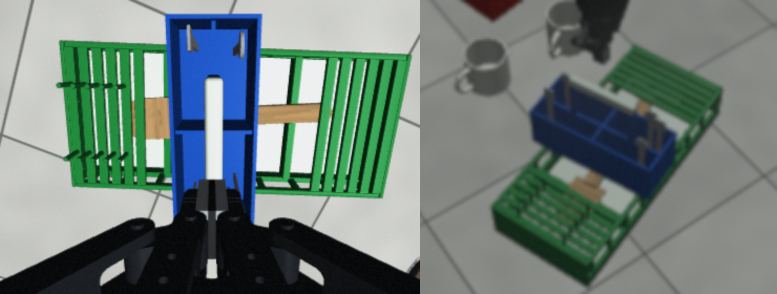

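```bash
python3 - <<'E'
from h import *
s=env.observe();c=env.get_calibration("wrist");R=np.array(c["R"]);t=np.array(c["t"]).ravel();T=np.array(s["tcp_rot"]);p=np.array(s["tcp_pos"])
Rc=R@T; tc=R@p+t   # tool->cam
print("K",c["K"][0][0],"cam origin in tool",-Rc.T@tc, "tool z in cam", Rc[:,2])
T1=np.array([[.384,-.923,0],[-.923,-.384,0],[0,0,-1]]);p1=np.array([.5564,-.1218,.358])
c1=dict(K=c["K"],R=Rc@T1.T,t=tc-Rc@T1.T@p1)
im=cv2.imread("pics/w1.png");m=cv2.inRange(im,(190,)*3,(255,)*3);z=np.zeros_like(m);z[110:240,306:336]=m[110:240,306:336]
k=cv2.findContours(z,cv2.RETR_EXTERNAL,cv2.CHAIN_APPROX_NONE)[0];k=max(k,key=cv2.contourArea);r=cv2.minAreaRect(k);print(r)
for zz in(.18,.2,.22,.243):
    print(zz,cv2.minAreaRect(ray(c1,k.reshape(-1,2).astype(float),zz)[:,:2].astype(np.float32)*1000))
h=cv2.cvtColor(im,cv2.COLOR_BGR2HSV)
b=big(cv2.inRange(h,(100,150,40),(130,255,255)))
for zz in(.12,.165):print("box",zz,cv2.minAreaRect(ray(c1,b.reshape(-1,2).astype(float),zz)[:,:2].astype(np.float32)*1000))
E
```

```text
K 279.4123928292235 cam origin in tool [ 0.0654  0.0005 -0.1813] tool z in cam [ 0.0003 -0.2606  0.9654]
((322.0, 175.0), (106.0, 10.0), 90.0)
0.18 ((553.5499267578125, -119.23731994628906), (12.848184585571289, 140.1438751220703), 22.8905086517334)
0.2 ((555.06103515625, -122.74749755859375), (12.132944107055664, 132.34275817871094), 22.890518188476562)
0.22 ((556.572021484375, -126.2576904296875), (11.417757034301758, 124.54165649414062), 22.8905086517334)
0.243 ((558.309814453125, -130.29437255859375), (10.595340728759766, 115.57036590576172), 22.890512466430664)
box 0.12 ((556.8012084960938, -123.57658386230469), (101.14329528808594, 255.90603637695312), 22.596752166748047)
box 0.165 ((559.36572265625, -129.87857055664062), (90.28822326660156, 228.44125366210938), 22.59674835205078)
```

```bash
python3 - <<'E'
from h import *
s=env.observe();p=np.array(s["tcp_pos"])
for n in("wrist","scene","top"):
    c=env.get_calibration(n);print(n,proj(c,[p,p+[0,0,.019],[.56,-.13,.243]]))
w=env.camera("wrist");sc=env.camera("scene")
a=cv2.resize(w[150:330,240:400],None,fx=2.5,fy=2.5,interpolation=cv2.INTER_CUBIC)
b=cv2.resize(sc[135:255,260:380],None,fx=3.3,fy=3.75,interpolation=cv2.INTER_CUBIC)
b=np.clip(b.astype(int)*2,0,255).astype(np.uint8)
cv2.imwrite("pics/m2.png",np.hstack([a,b])[:,:,::-1]);print(a.shape,b.shape)
E
```

```text
wrist [[320.6753 221.7245]
 [320.5669 232.1292]
 [320.7612 208.8076]]
scene [[316.7566 186.2784]
 [316.7428 182.4055]
 [316.9676 192.799 ]]
top [[313.9929 185.6043]
 [313.8635 185.0181]
 [314.001  186.6465]]
(450, 400, 3) (450, 396, 3)
```

View pics/m2.png

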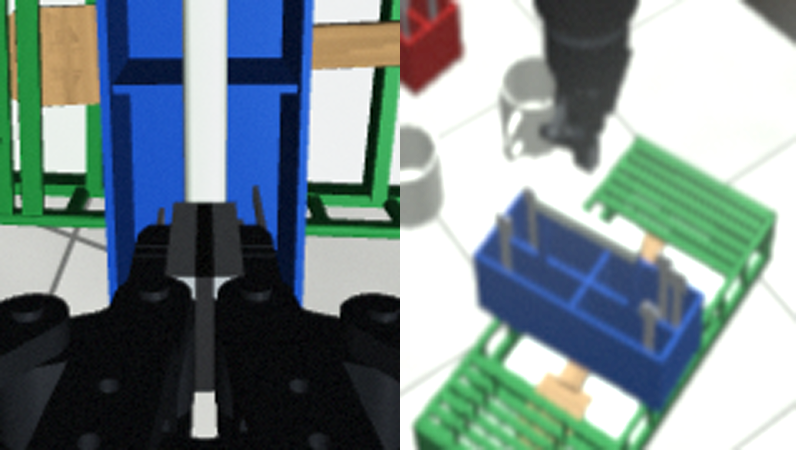

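Both views show the fingertips about 20–35 mm behind where the reported TCP projects: the scene shows row 179 against an expected 186, and the wrist shows row 231 against 222. The fingers therefore shut just above the bar. I'll go about 30 mm deeper, which leaves room over the box either way.

```bash
python3 -m crank '{"linear":[[0,0,0],[0,0,0],[0,0,0],[0,0,0],[0,0,0],[0,0,35],[0,0,30],[0,0,20],[0,0,8],[0,0,0]],"delta_rot":[[0,0,0],[0,0,0],[0,0,0],[0,0,0],[0,0,0],[0,0,0],[0,0,0],[0,0,0],[0,0,0],[0,0,0]],"hand":[100,100,100,100,100,100,100,100,100,100]}' 50
python3 -m crank '{"linear":[[0,0,0],[0,0,0],[0,0,0],[0,0,0],[0,0,0],[0,0,0],[0,0,0],[0,0,0]],"delta_rot":[[0,0,0],[0,0,0],[0,0,0],[0,0,0],[0,0,0],[0,0,0],[0,0,0],[0,0,0]],"hand":[0,0,0,0,0,0,0,0]}'
```

```text
time: 6.98
tcp_pos: [0.5602, -0.1309, 0.182]
tcp_rot: [[0.382, -0.924, -0.0], [-0.924, -0.382, -0.0], [0.0, 0.0, -1.0]]
force: [0.3, 0.1, 0.0]
grip_width: 1.002
gripper_force: 0.0
time: 7.98
tcp_pos: [0.5605, -0.1308, 0.1824]
tcp_rot: [[0.382, -0.924, 0.001], [-0.924, -0.382, -0.0], [0.0, -0.001, -1.0]]
force: [0.2, 0.9, 4.8]
grip_width: 0.154
gripper_force: 49.7
```

```bash
python3 -m crank '{"linear":[[0,0,-10],[0,0,-25],[0,0,-35],[0,0,-30],[0,0,0],[0,0,0]],"delta_rot":[[0,0,0],[0,0,0],[0,0,0],[0,0,0],[0,0,0],[0,0,0]],"hand":[0,0,0,0,0,0]}' 60
python3 - <<'E'
from h import *
go((.51,.17,.28),-67.4)
s=env.camera("scene");w=env.camera("wrist");a=cv2.resize(w[60:340,120:520],(400,280))
b=cv2.resize(s[130:250,240:400],(400,300),interpolation=cv2.INTER_CUBIC);b=np.clip(b.astype(int)*2,0,255).astype(np.uint8)
cv2.imwrite("pics/m3.png",np.vstack([a,b])[:,:,::-1])
E
```

```text
time: 8.72
tcp_pos: [0.5594, -0.1305, 0.2808]
tcp_rot: [[0.382, -0.924, -0.002], [-0.924, -0.382, 0.001], [-0.001, 0.002, -1.0]]
force: [0.2, 0.9, -2.7]
grip_width: 0.153
gripper_force: 58.6
t 8.725 tcp [ 0.5594 -0.1305  0.2808] lin mm [-296.6339  -69.0998    1.1203]
rotvec [ 0.0015  0.0014 -0.0027]
```

View pics/m3.png

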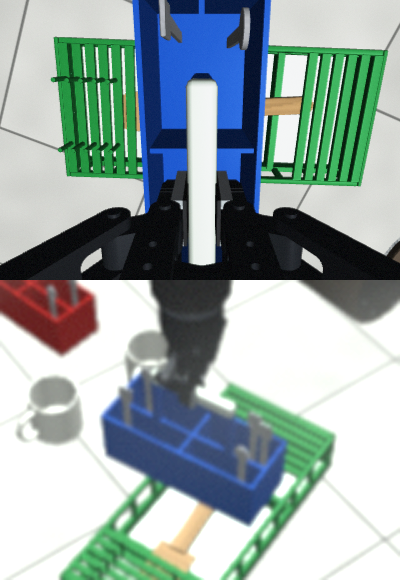

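The caddy is held level and clear of the rack (2.7 N). I'll carry it left and set it down.

```bash
python3 -m crank '{"linear":[[-15,-4,0],[-35,-8,0],[-45,-10,0],[-45,-10,0],[-45,-11,0],[-45,-10,0],[-40,-10,0],[-20,-5,0],[-7,-1,0],[0,0,0]],"delta_rot":[[0,0,0],[0,0,0],[0,0,0],[0,0,0],[0,0,0],[0,0,0],[0,0,0],[0,0,0],[0,0,0],[0,0,0]],"hand":[0,0,0,0,0,0,0,0,0,0]}'
python3 -m crank '{"linear":[[0,0,25],[0,0,45],[0,0,45],[0,0,30],[0,0,15],[0,0,5],[0,0,0],[0,0,0]],"delta_rot":[[0,0,0],[0,0,0],[0,0,0],[0,0,0],[0,0,0],[0,0,0],[0,0,0],[0,0,0]],"hand":[0,0,0,0,0,0,0,0]}'
```

```text
time: 10.07
tcp_pos: [0.5103, 0.1699, 0.2818]
tcp_rot: [[0.382, -0.924, -0.0], [-0.924, -0.382, -0.0], [0.0, 0.001, -1.0]]
force: [0.8, 0.1, -2.3]
grip_width: 0.15
gripper_force: 58.6
time: 11.08
tcp_pos: [0.5112, 0.1704, 0.1182]
tcp_rot: [[0.382, -0.924, 0.002], [-0.924, -0.382, 0.001], [-0.0, -0.002, -1.0]]
force: [0.3, 0.3, -2.2]
grip_width: 0.15
gripper_force: 58.7
```

```bash
python3 -m crank '{"linear":[[0,0,7],[0,0,4],[0,0,0],[0,0,0]],"delta_rot":[[0,0,0],[0,0,0],[0,0,0],[0,0,0]],"hand":[0,0,0,0]}'; python3 -m crank '{"linear":[[0,0,3],[0,0,2],[0,0,0]],"delta_rot":[[0,0,0],[0,0,0],[0,0,0]],"hand":[0,0,0]}'
```

```text
time: 11.58
tcp_pos: [0.5105, 0.1701, 0.106]
tcp_rot: [[0.382, -0.924, 0.0], [-0.924, -0.382, -0.0], [0.0, 0.0, -1.0]]
force: [0.0, 0.5, -2.5]
grip_width: 0.153
gripper_force: 58.7
time: 11.95
tcp_pos: [0.5109, 0.1703, 0.1025]
tcp_rot: [[0.383, -0.924, 0.001], [-0.924, -0.383, 0.0], [0.0, -0.001, -1.0]]
force: [-5.2, -0.1, 9.8]
grip_width: 0.152
gripper_force: 60.4
```

```bash
python3 -m crank '{"linear":[[0,0,0],[0,0,0],[0,0,0],[0,0,0],[0,0,0],[0,0,-15],[0,0,-50],[0,0,-60],[0,0,-60],[0,0,-15]],"delta_rot":[[0,0,0],[0,0,0],[0,0,0],[0,0,0],[0,0,0],[0,0,0],[0,0,0],[0,0,0],[0,0,0],[0,0,0]],"hand":[100,100,100,100,100,100,100,100,100,100]}'
python3 -m crank '{"linear":[[50,8,0],[55,8,0],[55,8,0],[55,8,0],[55,8,0],[0,0,0],[0,0,0],[0,0,0],[0,0,0],[0,0,0]],"delta_rot":[[0,0,0],[0,0,0],[0,0,0],[0,0,0],[0,0,0],[0,0,0.18],[0,0,0.18],[0,0,0.18],[0,0,0.18],[0,0,0.18]],"hand":[100,100,100,100,100,100,100,100,100,100]}'
python3 -m crank '{"linear":[[0,0,0],[0,0,0],[0,0,0],[0,0,0],[0,0,0]],"delta_rot":[[0,0,0.18],[0,0,0.18],[0,0,0.18],[0,0,0.17],[0,0,0]],"hand":[100,100,100,100,100]}'
python3 - <<'E'
from h import *
go((.536,-.134,.3),-159.7);s=env.observe();print(s["qpos"])
c=env.get_calibration("wrist");im=env.camera("wrist");cv2.imwrite("pics/w2.png",im[:,:,::-1])
import json;json.dump({k:np.array(c[k]).tolist() for k in c if k in"KRt"},open("w2.json","w"))
t=env.camera("top");cv2.imwrite("pics/top2.png",t[:,:,::-1])
E
```

```text
time: 13.2
tcp_pos: [0.5121, 0.1706, 0.3069]
tcp_rot: [[0.382, -0.924, 0.007], [-0.924, -0.382, 0.004], [-0.001, -0.008, -1.0]]
force: [-0.3, -0.4, -0.7]
grip_width: 1.0
gripper_force: 0.0
time: 14.45
tcp_pos: [0.5763, -0.0949, 0.3011]
tcp_rot: [[-0.492, -0.871, -0.0], [-0.871, 0.492, 0.0], [0.0, 0.0, -1.0]]
force: [-0.7, 0.2, 0.4]
grip_width: 0.996
gripper_force: 0.0
time: 15.08
tcp_pos: [0.5764, -0.0948, 0.3011]
tcp_rot: [[-0.938, -0.347, -0.0], [-0.347, 0.938, 0.0], [0.0, 0.0, -1.0]]
force: [-0.4, 0.4, 0.4]
grip_width: 0.998
gripper_force: 0.0
t 15.075 tcp [ 0.5764 -0.0948  0.3011] lin mm [ 51.5069 -22.7792   1.1492]
rotvec [ 0.0001 -0.0002 -0.0004]
[  9.826    9.111   -0.8323  -0.0055 -80.0715 -79.5471]
```

View pics/w2.png

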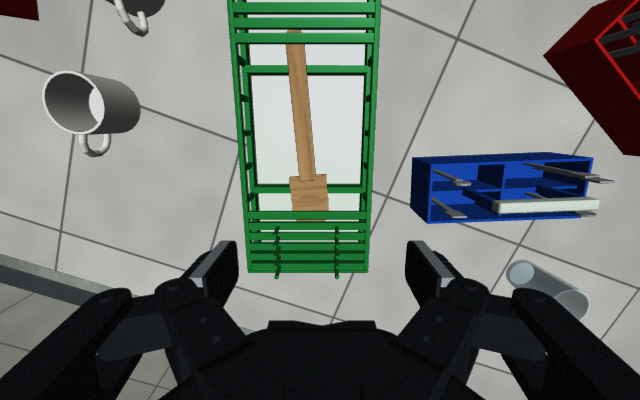

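The caddy stands upright on the counter at (500,190). The spatula runs from the handle at (295,40) to the blade at (310,195), with its blade end under the prong deck. I'll measure it.

```bash
python3 - <<'E'
from h import *
import json;cw=json.load(open("w2.json"));ct=env.get_calibration("top")
for n,f,c,roi in(("wrist","w2",cw,(230,20,150,200)),("top","top2",ct,(265,130,100,135))):
    im=cv2.imread(f"pics/{f}.png");h=cv2.cvtColor(im,cv2.COLOR_BGR2HSV);z=np.zeros(h.shape[:2],np.uint8);x,y,w,hh=roi;z[y:y+hh,x:x+w]=255
    g=cv2.inRange(h,(45,80,40),(85,255,255))
    if n=="top":
        r=cv2.minAreaRect(ray(c,cv2.findNonZero(g&z).reshape(-1,2).astype(float),.08)[:,:2].astype(np.float32)*1000);print(n,"rack",r)
    b=cv2.inRange(h,(5,70,50),(22,255,255))&z
    P=ray(c,cv2.findNonZero(b).reshape(-1,2).astype(float),.047)[:,:2]*1000
    a=np.radians(20.3);O=np.array([536,-134]);ex=np.array([np.cos(a),np.sin(a)]);ey=np.array([-ex[1],ex[0]])
    L=np.c_[(P-O)@ex,(P-O)@ey]
    for lo in range(-170,170,20):
        q=L[(L[:,0]>=lo)&(L[:,0]<lo+20)]
        if len(q)>10:print(n,lo,"x %.0f..%.0f y %.0f..%.0f"%(q[:,0].min(),q[:,0].max(),*np.percentile(q[:,1],[1,99])))
    if n=="wrist":
        # deck edges and rails in wrist view at z=.08
        G=ray(c,cv2.findNonZero(g&z).reshape(-1,2).astype(float),.08)[:,:2]*1000;q=np.c_[(G-O)@ex,(G-O)@ey]
        q=q[abs(q[:,0])<105];print("rails y",np.percentile(q[:,1],[.5,99.5]))
        q=np.c_[(G-O)@ex,(G-O)@ey];q=q[(abs(q[:,1])<20)];print(np.histogram(q[:,0],bins=range(-160,161,5)))
E
```

```text
wrist -150 x -140..-138 y -24..-6
wrist -130 x -122..-111 y -27..-1
wrist -110 x -109..-91 y -26..-0
wrist -90 x -90..-71 y -23..1
wrist -70 x -70..-50 y -22..2
wrist -50 x -49..-31 y -20..5
wrist -30 x -29..-11 y -19..6
wrist -10 x -9..9 y -17..7
wrist 10 x 10..30 y -16..9
wrist 30 x 31..50 y -14..10
wrist 50 x 52..69 y -26..29
wrist 70 x 71..89 y -27..31
wrist 90 x 90..109 y -26..32
wrist 110 x 110..122 y -23..34
rails y [-95.3167  97.2804]
(array([  0,   0,   0,  62, 124,  71,  62, 124, 123,   0,   0,   0,   0,
         0,  52,  50,   0,   0,   0,   0,   0,   0,   0,   0,   0,   0,
         0,   0,   0,   0,   0,   0,   0,   0,   0,   0,   0,   0,   0,
         0,   0,   0,   0,   0,   0,   0,   0,   0,   0,   0,   0,   0,
         0,   0,  54,  81,  81,   0,   0,   0,   0,   0,   0,   0]), array([-160, -155, -150, -145, -140, -135, -130, -125, -120, -115, -110,
       -105, -100,  -95,  -90,  -85,  -80,  -75,  -70,  -65,  -60,  -55,
        -50,  -45,  -40,  -35,  -30,  -25,  -20,  -15,  -10,   -5,    0,
          5,   10,   15,   20,   25,   30,   35,   40,   45,   50,   55,
         60,   65,   70,   75,   80,   85,   90,   95,  100,  105,  110,
        115,  120,  125,  130,  135,  140,  145,  150,  155,  160]))
top rack ((535.9912719726562, -133.28311157226562), (434.6592102050781, 191.8074951171875), 20.30569076538086)
top -110 x -109..-91 y -24..-3
top -90 x -90..-70 y -23..-0
top -70 x -69..-51 y -22..1
top -50 x -50..-30 y -20..3
top -30 x -30..-11 y -18..5
top -10 x -10..10 y -17..7
top 10 x 11..30 y -14..9
top 30 x 30..49 y -13..9
top 50 x 50..69 y -11..10
top 70 x 70..82 y -27..-10
```

The handle axis is tilted 4.5° from the rack, so its yaw is 24.8°, and it passes through local (-40,-7.5) and (40,-2). From the finger gap (168 px) in the wrist picture, the shut tips lie about 36 mm behind the reported TCP. That agrees with the miss, so I'll use it.

```bash
python3 - <<'E'
from h import *
import json;c=json.load(open("w2.json"))
im=cv2.imread("pics/w2.png");h=cv2.cvtColor(im,cv2.COLOR_BGR2HSV);b=cv2.inRange(h,(5,70,50),(22,255,255))
a=np.radians(24.8);a0=np.radians(20.3);O=np.array([536,-134]);r0=np.array([np.cos(a0),np.sin(a0)]);n0=np.array([-r0[1],r0[0]])
ex=np.array([np.cos(a),np.sin(a)]);ey=np.array([-ex[1],ex[0]]);C=O-4.7*n0
P=ray(c,cv2.findNonZero(b[20:220,230:380]).reshape(-1,2)+np.array([230.,20]),.042)[:,:2]*1000
u=(P-C)@ex;v=(P-C)@ey
print("blade start",u[(abs(v)>18)&(abs(v)<28)&(abs(u)<120)].min(),"handle v",np.percentile(v[abs(u)<40],[1,99]),"umin",u.min())
g=(C+25*ex)/1000;print(g)
go((g[0],g[1],.08),-155.2)
E
```

```text
blade start 65.87017899242768 handle v [-12.8834  12.055 ] umin -142.1780017612999
[ 0.5603 -0.1279]
t 15.175 tcp [ 0.5765 -0.0948  0.3011] lin mm [ 26.7301 -25.4164 221.1068]
rotvec [ 0.0001 -0.0001 -0.0761]
```

```bash
python3 -m crank '{"linear":[[13,-13,40],[13.5,-12.5,50],[0,0,55],[0,0,50],[0,0,26],[0,0,0],[0,0,0]],"delta_rot":[[0,0,0],[0,0,0],[0,0,-0.076],[0,0,0],[0,0,0],[0,0,0],[0,0,0]],"hand":[100,100,100,100,100,100,100]}' 60
python3 - <<'E'
from h import *
go((.5603,-.1279,-.012),-155.2)
c=env.get_calibration("wrist");im=env.camera("wrist");cv2.imwrite("pics/w3.png",im[:,:,::-1])
print(proj(c,[[.5603,-.1279,.048],[.5603,-.1279,.0]]))
E
```

```text
time: 16.05
tcp_pos: [0.5616, -0.1279, 0.0813]
tcp_rot: [[-0.909, -0.417, 0.002], [-0.417, 0.909, -0.0], [-0.001, -0.001, -1.0]]
force: [0.4, 0.2, 0.5]
grip_width: 1.001
gripper_force: 0.0
t 16.05 tcp [ 0.5616 -0.1279  0.0813] lin mm [ 1.3278  0.657  93.319 ]
rotvec [-0.0009  0.0013 -0.0024]
[[321.5177 207.1528]
 [321.555  192.669 ]]
```

View pics/w3.png

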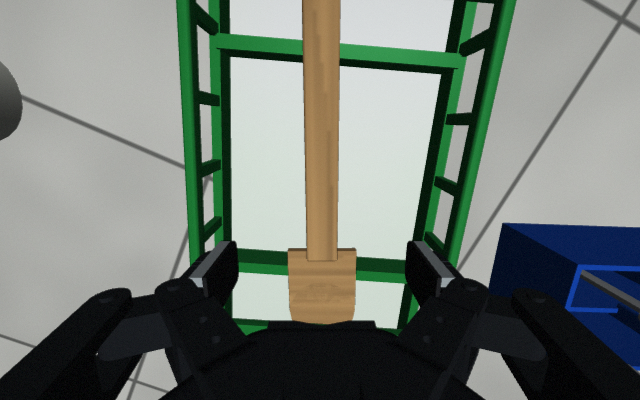

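The handle is centred between the fingers (column 321) and the rails are well outside them. I'll descend and grip.

```bash
python3 -m crank '{"linear":[[1,0.5,25],[0,0,30],[0,0,18],[0,0,10],[0,0,6],[0,0,4],[0,0,0],[0,0,0]],"delta_rot":[[0,0,0],[0,0,0],[0,0,0],[0,0,0],[0,0,0],[0,0,0],[0,0,0],[0,0,0]],"hand":[100,100,100,100,100,100,100,100]}'
python3 -m crank '{"linear":[[0,0,0],[0,0,0],[0,0,0],[0,0,0],[0,0,0],[0,0,0],[0,0,0]],"delta_rot":[[0,0,0],[0,0,0],[0,0,0],[0,0,0],[0,0,0],[0,0,0],[0,0,0]],"hand":[0,0,0,0,0,0,0]}' 60
```

```text
time: 17.1
tcp_pos: [0.5598, -0.1278, -0.0125]
tcp_rot: [[-0.909, -0.416, 0.001], [-0.416, 0.909, 0.0], [-0.001, -0.0, -1.0]]
force: [0.2, -0.0, -0.4]
grip_width: 0.999
gripper_force: 0.0
time: 17.98
tcp_pos: [0.5598, -0.1278, -0.0127]
tcp_rot: [[-0.909, -0.416, 0.001], [-0.416, 0.909, -0.0], [-0.0, -0.0, -1.0]]
force: [-0.4, -0.4, 4.9]
grip_width: 0.289
gripper_force: 59.5
```

Gripped (24.6 mm opening). I'll lift 12 mm off the ribs and slide 55 mm toward the butt end, so the blade clears its deck.

```bash
python3 -m crank '{"linear":[[0,0,-6],[0,0,-6],[0,0,0],[10,0,0],[15,0,0],[15,0,0],[10,0,0],[5,0,0],[0,0,0],[0,0,0]],"delta_rot":[[0,0,0],[0,0,0],[0,0,0],[0,0,0],[0,0,0],[0,0,0],[0,0,0],[0,0,0],[0,0,0],[0,0,0]],"hand":[0,0,0,0,0,0,0,0,0,0]}' 70
python3 - <<'E'
from h import *
w=env.camera("wrist");s=env.camera("scene")
b=cv2.resize(s[150:290,230:400],(640,420),interpolation=cv2.INTER_CUBIC);b=np.clip(b.astype(int)*2,0,255).astype(np.uint8)
cv2.imwrite("pics/m4.png",np.hstack([cv2.resize(w,(400,250)),cv2.resize(b,(381,250))])[:,:,::-1])
E
```

```text
time: 19.23
tcp_pos: [0.51, -0.1506, -0.0009]
tcp_rot: [[-0.909, -0.416, 0.0], [-0.416, 0.909, -0.0], [-0.0, -0.0, -1.0]]
force: [-0.6, -0.3, -1.3]
grip_width: 0.287
gripper_force: 68.7
```

View pics/m4.png

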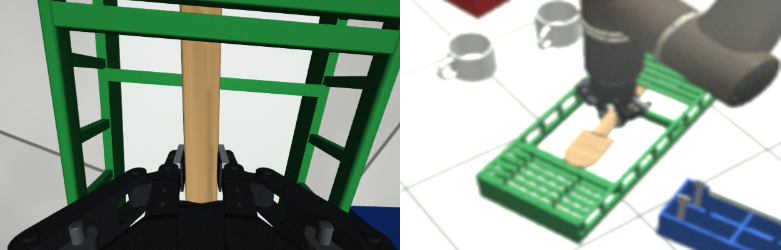

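The wrist view shows the handle held straight. In the scene view the blade tip (575,160) is clear of the prong deck, and the force is just the spatula's weight. Now I'll tilt the blade up 20°.

```bash
python3 -m crank '{"linear":[[-4.8,0,-7.5],[-5.4,0,-7.4],[-6.1,0,-7.4],[-6.7,0,-7.2],[0,0,0],[0,0,0]],"delta_rot":[[0,-0.087,0],[0,-0.087,0],[0,-0.087,0],[0,-0.087,0],[0,0,0],[0,0,0]],"hand":[0,0,0,0,0,0]}'
```

```text
time: 20.08
tcp_pos: [0.5269, -0.1431, 0.0314]
tcp_rot: [[-0.855, -0.416, 0.309], [-0.391, 0.909, 0.141], [-0.34, -0.0, -0.94]]
force: [0.9, 0.7, -1.0]
grip_width: 0.291
gripper_force: 68.9
```

No contact. I'll pull it out along its own axis, blade first.

```bash
python3 -m crank '{"linear":[[-8,0,0],[-14,0,0],[-16,0,0],[-16,0,0],[0,0,0]],"delta_rot":[[0,0,0],[0,0,0],[0,0,0],[0,0,0],[0,0,0]],"hand":[0,0,0,0,0]}'
python3 -m crank '{"linear":[[-12,0,0],[-16,0,0],[-16,0,0],[-12,0,0],[0,0,0],[0,0,0]],"delta_rot":[[0,0,0],[0,0,0],[0,0,0],[0,0,0],[0,0,0],[0,0,0]],"hand":[0,0,0,0,0,0]}'
python3 - <<'E'
from h import *
R=np.array(env.observe()["tcp_rot"]);print("up 30mm in tool:",R.T@[0,0,30])
w=env.camera("top");s=env.camera("scene")
f=lambda i:np.clip(cv2.resize(i,(390,350),interpolation=cv2.INTER_CUBIC).astype(int)*2,0,255).astype(np.uint8)
cv2.imwrite("pics/m5.png",np.hstack([f(w[125:270,255:400]),f(s[150:290,230:390])])[:,:,::-1])
E
```

```text
time: 20.7
tcp_pos: [0.5745, -0.1209, 0.0504]
tcp_rot: [[-0.854, -0.417, 0.311], [-0.392, 0.909, 0.142], [-0.342, -0.001, -0.94]]
force: [-1.3, 0.7, -0.8]
grip_width: 0.286
gripper_force: 68.8
time: 21.45
tcp_pos: [0.6201, -0.0998, 0.0685]
tcp_rot: [[-0.855, -0.416, 0.309], [-0.391, 0.909, 0.142], [-0.34, 0.0, -0.94]]
force: [-1.0, -0.1, -1.3]
grip_width: 0.291
gripper_force: 68.8
up 30mm in tool: [-10.2118   0.0137 -28.2085]
```

View pics/m5.png

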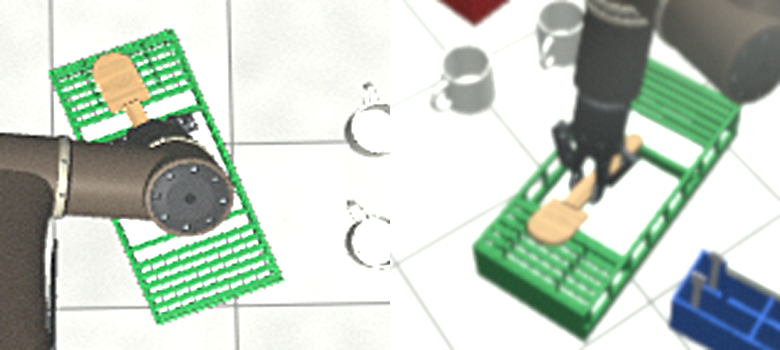

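The blade hovers above the prong deck. The butt end (635,145) is now inside the opening and free of its deck. Next is a straight lift.

```bash
python3 -m crank '{"linear":[[-6,0,-9],[-6,0,-14],[-7,0,-19],[-10,0,-28],[-10,0,-28],[-10,0,-28],[-10,0,-28],[-5,0,-14],[0,0,0],[0,0,0]],"delta_rot":[[0,0,0],[0,0,0],[0,0,0],[0,0,0],[0,0,0],[0,0,0],[0,0,0],[0,0,0],[0,0,0],[0,0,0]],"hand":[0,0,0,0,0,0,0,0,0,0]}'
python3 -m crank '{"linear":[[0,0,0],[0,0,0],[0,0,0],[0,0,0]],"delta_rot":[[0,0,0],[0,0,0],[0,0,0],[0,0,0]],"hand":[0,0,0,0]}'
python3 - <<'E'
from h import *
s=env.observe();R=np.array(s["tcp_rot"]);p=np.array(s["tcp_pos"]);g=p-.055*R[:,2]
print("butt",g+.17*R[:,0]+.007*R[:,2],"tip",g-.13*R[:,0])
t=env.camera("top");w=env.camera("scene")
cs,ct=env.get_calibration("scene"),env.get_calibration("top");X=[g+.17*R[:,0],g-.13*R[:,0]];print(proj(cs,X))
f=lambda i:np.clip(cv2.resize(i,(390,350),interpolation=cv2.INTER_CUBIC).astype(int)*2,0,255).astype(np.uint8)
cv2.imwrite("pics/m6.png",np.hstack([f(t[110:270,170:420]),f(w[110:300,200:420])])[:,:,::-1])
E
```

```text
time: 22.8
tcp_pos: [0.6225, -0.0985, 0.2473]
tcp_rot: [[-0.856, -0.416, 0.308], [-0.391, 0.91, 0.142], [-0.34, 0.001, -0.941]]
force: [0.3, 0.0, -0.9]
grip_width: 0.29
gripper_force: 68.8
time: 23.3
tcp_pos: [0.6233, -0.0986, 0.2485]
tcp_rot: [[-0.855, -0.416, 0.31], [-0.391, 0.909, 0.142], [-0.341, 0.0, -0.94]]
force: [1.1, -0.2, -1.2]
grip_width: 0.288
gripper_force: 68.8
butt [ 0.4631 -0.1719  0.2357] tip [ 0.7174 -0.0556  0.3445]
[[333.2441 172.1019]
 [287.1504 211.2614]]
```

View pics/m6.png

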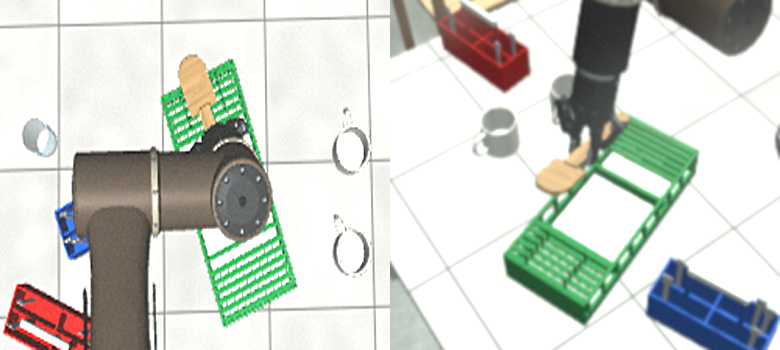

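The spatula is held free, with its lowest end at about z 0.23 and the decks at 0.08. The caddy is upright, and the mugs and tumbler haven't moved. Handing in.

```bash
python3 -c "
from bench import env
print(env.sign_off())"
```

```text
the job is handed in; nothing more can be done
None
```

I handed the job in at about 23 s: the caddy stands upright on the free counter, and the spatula came up through the opening blade first, held still with its lowest end about 15 cm above the decks. The first try at the caddy's bar closed on air; the regrip held, and the mugs and tumbler look unmoved in the last pictures.

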